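# Fit the pipette rest to its rail past the spring button

## Task

Take the pipette rest off the hanging board: lift it until the screw head stands in the wide part of its keyhole, then pull it off towards you, without dropping it. Slip its square sleeve over the free end of the rail, press the rail's spring button down flush with a fingertip and, with the button held down, slide the rest over it until the button pops up through the hole in the top of the sleeve; then let go. Leave the hook plate hanging on its screw, and do not push the bottle, beaker and little box about.

Things in the scene. Friction and masses are not known exactly. Their poses are not given: they have to be found in the camera images.
- pipette_rest: Pipette rest, loose, bare aluminium, 0.12 kg, hung on the board's left or right screw. Square sleeve 40 mm long, outside 26.5, bore 18.5 mm square, open right through along its own y; two upright lugs on top; on its +x side an upright keyhole plate (x 13.25 to 17.25, y +-20, z -13 to 45 mm, 1.5 mm feet behind). Origin: centre of the bore; z up; x points to the board as it hangs.
- rest_lugs (a point): Point between the two lugs, 35 mm above the rest's origin. The lugs stand at the sleeve's ends (outer faces at y = +-20 mm, each 4 mm thick), 22 mm wide in x, z 11 to 40 mm, with a notch 12 mm wide, 8 mm deep in the top edge. Grip across their outer faces, 40 mm apart, closing along the rest's y; keep the tips above the bore.
- rest_keyhole (a point): Centre of the keyhole's wide part (15 mm across), in the rest's plate, 24.25 mm above the rest's origin. A slot 7 mm wide runs up from it to 37.25 mm above the origin; the rest hangs with the screw's shank at the slot's upper end. Lift 10.5 mm (2 mm either way), then pull off square to the board, at least 12 mm.
- rest_hole (a point): Centre of the 12 mm round button hole, at the upper face of the sleeve's top wall, 13.25 mm above the rest's origin. The wall is 4 mm thick; its lower edge has a 2 mm bevel at both ends of the sleeve. Either way round on the rail will do.
- hanging_board: Fixed upright grey board, 220 mm wide (y), 10 mm thick, top edge at z = 170 mm. Origin: at bench level under the middle of the front face; its -x points out of the front face, roughly to the robot. Two screws stick out of the face. The rest's origin hangs 18.75 mm in front of the face, 115 mm above the bench.
- screw_left (a point): Middle of the front of the left screw's head (board y = +50 mm, 150 mm above the bench). Shank 5 mm thick and 6 mm long, then a head 10 mm across and 4 mm thick.
- screw_right (a point): The same for the right screw (board y = -50 mm).
- hook_plate: Bystander: loose steel plate 34 mm wide with a wire hook, hung by the same kind of keyhole on the other screw. Origin 34.75 mm below its screw's axis and 18.75 mm in front of the board.
- rail: Fixed rail stand: steel bar 16 x 16 mm in section, level, along the stand's own y; axis 85 mm, top face 93 mm above the bench. Origin: at bench level under the spring button. Free end at y = +67 mm; at y = -66 mm the bar enters a clamp block 36 mm wide, top 99 mm above the bench. Base plate 12 mm thick.
- rail_end (a point): Tip of the bar's free end, on the bar's axis. Black end plug, stepped down to 13 mm square over the last 6 mm. The bar runs from here along the rail's -y.
- button_seat (a point): Point on the bar's top face where the spring button comes out, 67 mm from the free end.
- button_top (a point): Middle of the button's top. Steel, 9 mm across, pointing straight up; straight sides, bevelled on the top 2 mm only. Out, it blocks the sleeve; pressed to within 1.5 mm of flush it goes under the sleeve's bevelled edge. A fingertip just ahead of the sleeve's leading lug, level with the bar's top, keeps it down while the same grip moves the rest along.
- spring_button (a joint): Travel of the spring button, m: 0 = out, 6 mm above the bar's top face; 0.006 = flush; 0.0066 = stop. The spring takes 1.8 N to start and 4 N at flush. It springs back to 0 through the 12 mm hole when the hole's centre is over it.
- microscope_eyepieces (a point): Front ends of the eyepieces of the fixed microscope that stands on the bench left of the board: its part nearest the robot, 0.45 m above the bench, about 90 mm wide. The arm must pass over them (tips above 0.47 m) or well in front; the microscope's body behind them is 150 mm wide and about 0.5 m tall.
- weighing_bottle_c: Bystander: loose glass weighing bottle with stopper, 46 x 46 x 76 mm, upright. Origin at the centre of its underside.
- cover_glass_box: Bystander: loose little square box, 34 x 34 x 20 mm. Origin at the centre of its underside.
- beaker_100: Bystander: loose glass beaker, 57 x 57 x 72 mm. Origin at the centre of its underside.
Things that resemble listed ones, but are neither listed nor needed, are in the scene too. Several things have the shape of the hanging_board; the one meant has the colours described above.

How it is judged:
On the way, in this order (a step that is already met when the one before it is completed fails the run):
1. the rest is off its screw, held clear in front of the board (x of pipette_rest in the frame of hanging_board below -0.04 m and height (world z) of pipette_rest above 0.06 m and contact force between pipette_rest and hanging_board below 0.1 N), for 0.1 s.
2. the rest's sleeve is on the bar, before the button, which stands out (x of rest_hole in the frame of rail between -0.004 and 0.004 m and z of rest_hole in the frame of rail between 0.093 and 0.103 m and angle between the y axis of pipette_rest and the y axis of rail, either way round below 0.15 rad and y of rest_hole in the frame of rail between 0.02 and 0.055 m and value of joint spring_button below 0.001 m), for 0.1 s.
3. with the sleeve on the bar just before it, the button is pressed flush by a finger (x of rest_hole in the frame of rail between -0.004 and 0.004 m and z of rest_hole in the frame of rail between 0.093 and 0.103 m and angle between the y axis of pipette_rest and the y axis of rail, either way round below 0.15 rad and y of rest_hole in the frame of rail between 0.012 and 0.045 m and value of joint spring_button above 0.0045 m and contact force between the fingers and spring_button above 0.5 N), for 0.05 s.
At the end, for the whole second after the job is handed in: The rest's sleeve is on the bar (along it within 0.15 rad) with its hole over the button (within 5 mm) and the button sprung out through it (travel under 1.5 mm), at rest and let go; the hook plate still hangs where it was (within 20 mm) (x of rest_hole in the frame of rail between -0.004 and 0.004 m and z of rest_hole in the frame of rail between 0.093 and 0.103 m and angle between the y axis of pipette_rest and the y axis of rail, either way round below 0.15 rad and horizontal distance between rest_hole and button_seat below 0.005 m and value of joint spring_button below 0.0015 m and linear speed of pipette_rest below 0.02 m/s and contact force between the fingers and pipette_rest below 0.1 N and distance of hook_plate from where it was at the start of the episode below 0.02 m); the robot touches nothing.
It fails at once if the rest is dropped to the bench (height (world z) of pipette_rest below 0.045 m).
It fails at once if the hook plate is knocked off its screw (distance of hook_plate from where it was at the start of the episode above 0.03 m).
It fails at once if the bottle, the beaker or the little box is pushed away by more than 30 mm (distance of any of weighing_bottle_c, cover_glass_box, beaker_100 from where it was at the start of the episode above 0.03 m).
It also fails if it takes over 48 s, if anything falls off the work surface, if the arm or the gripper's body presses on something with over 40 N, if the wrist force passes 120 N, or if a joint passes its speed limit or range.

## Robot

A 6-joint arm with a two-finger parallel gripper is mounted at the origin on a cart in front of the work surface, level with it; the furniture and walls round the work are solid. World frame = base frame: x ahead of the robot, y to its left, z up, the work surface at z = 0. Lengths are in m, angles in rad, forces in N, time in s.
With the tool pointing down it reaches from about 0.375 to 0.9 m from the base axis. Payload 3.1 kg.
Tool frame: the origin (TCP) lies midway between the tips of the shut fingers; the grasp point (between the pads) lies 19 mm behind it; x points along the fingers, z is the direction in which the jaws open and shut, and the axes are right-handed (so a half turn about x gives the same grasp; the last joint's range is limited). The gripper opens to 85 mm and grips with 20 to 120 N. Pads are 22 mm wide; open, the fingers measure 114 mm over their backs; the gripper's body (76 mm by 85 mm) begins 54 mm behind the grasp point. The pads swing forward as they close: fully open they stand 13 mm farther back than shut.
Start: joints at [1.069, 0.527, 1.433, -0, 1.181, -0.178], TCP at [0.198, 0.593, 0.231] pointing down, gripper open.
Joint ranges: [-3.08, 3.08], [-0.75, 2.2], [0.22, 2.44], [-1.43, 4.57], [0, 2.65], [-2.85, 2.85]. Speed limits (rad/s): [2.79, 2.79, 3.14, 3.14, 3.14, 3.14].

## Interface

Orientations are given as a unit quaternion [x, y, z, w].
In Python, from station import status, snapshot, camera_params, ticket gives the robot as it stands.
- The arm moves only by the tool arm_command, never from a script. Its argument "series" is a list that holds one entry, the list of rows, each a list of 4 numbers: the shift along the tool's x, y, z in mm, then the turn about the tool's x in rad. A call has 1 to 10 rows; each row shifts and turns the commanded pose from where the row before left it, along the tool's axes as they then stand; what a row does not reach is not made up. A row lasts 1/10 s, in which the tool goes at most 50 mm and 8.59 degrees, less where a joint would pass 70% of its speed; a pose out of reach is approached as far as the arm can. A call is refused whole if a number of a shift passes 50 or a number of a turn 0.15, either way. A call with a gripper value outside its range is refused whole. "jaw" is the opening in per cent of the stroke, from 0 (shut) to 100 (fully open), set as the call begins (left out, the last holds). The fingers move at their own pace and stop on an object; "force" is the grip in N (left out, the last holds). Time passes only in rows, so rows that do not move let the fingers close. It gives the time, the measured TCP pose, the force and the opening at its end, in the units of the state.
- status.sense(): the state, without advancing time (a new reading comes with each control period).
- snapshot(name): name is "side" or "top"; returns the picture (400x640x3 uint8, red, green, blue); there is no depth.
- camera_params(name): a dict with "fovy" (degrees; the focal length in pixels is half the picture's height over the tangent of half this angle, whatever the lens; pixels are square), "cx", "cy" (the principal point, pixels), "k1" (the pictures are not rectified: a ray, as slopes to the right and down, at radius r is drawn at 1 + k1 r^2 times it, then the intrinsics apply), "extrinsics" (4x4, takes a point from camera to world coordinates). Camera axes: x right, y down, z forward; pixel columns grow to the right and rows downward; lengths in m; the calibration is good to about 2 mm. A picture is of the moment at which its call begins. camera_params takes no time and is no camera call.
- ticket.sign_off(): hands the job in, once; it reports no verdict.
The state is a dict: "t": time; "q": joint angles; "qd": joint speeds; "tau": joint torques, N m; "tcp_pos": TCP position; "tool_rot": TCP orientation; "force": force on the tool from outside, world axes, zero at the start; "ft_torque": the same for the moment, N m; "finger_gap": opening from 0.0 (shut) to 1.0 (fully open).
Only numpy, scipy, OpenCV 4.12 (cv2) and the standard library are available. Lean on these libraries where they do the work, as an engineer would, in place of code of your own. Each camera call takes 0.05 s, during which the arm holds its last target. There are 200 camera calls.

## Working session

There is one attempt and no reset: what is moved stays moved. The work goes in short steps, Python scripts to look and compute and a tool call to move; the robot and the scene stay as the last step left them, time stands still between calls to the robot, and variables do not carry over. Pictures are saved under pics/ and viewed, about 8 in all and at most 12, crops included, and the job is handed in when it is done.

Besides the shell and the picture viewer there is one more tool, called after "Request:" by a JSON object that holds its "op" and its "data". arm_command: Moves the arm, as the interface text tells. Its arguments: {"type":"object","properties":{"series":{"type":"array"},"jaw":{"type":"number"},"force":{"type":"number"}},"required":["series"]}

```bash
ls; mkdir -p pics
python3 - <<'E'
from station import status, snapshot, camera_params
import cv2
for n in("side","top"):
    im=snapshot(n); cv2.imwrite(f"pics/{n}0.png",im[:,:,::-1]); print(n,camera_params(n))
print(status.sense())
E
```

```text
pics
side {'fovy': 42.71520008926595, 'cx': 318.16343948100786, 'cy': 194.61389888737898, 'k1': -0.00593207081584698, 'extrinsics': array([[-0.11914131, -0.81547407,  0.56639861, -0.35283   ],
       [-0.99282775,  0.10354834, -0.05975617, -0.09829071],
       [-0.00992003, -0.56945569, -0.82196217,  1.4058807 ],
       [ 0.        ,  0.        ,  0.        ,  1.        ]])}
top {'fovy': 50.28503521777454, 'cx': 318.35933655513065, 'cy': 199.09714296213124, 'k1': -0.08000699955486876, 'extrinsics': array([[-0.01016587, -0.99382328,  0.11050765,  0.30770939],
       [-0.9997858 ,  0.0081095 , -0.01904198, -0.16982643],
       [ 0.0180282 , -0.11067756, -0.99369284,  1.65334125],
       [ 0.        ,  0.        ,  0.        ,  1.        ]])}
{'t': 0.1, 'q': array([ 1.06949626e+00,  5.28385253e-01,  1.43381047e+00,  1.84345555e-06,
        1.18143438e+00, -1.78477460e-01]), 'qd': array([ 0.00057411, -0.002617  , -0.00295347, -0.0002892 ,  0.00058233,
        0.00105107]), 'tau': array([-1.25468490e-03, -4.43305278e+01, -1.78584981e+01, -2.76324581e-04,
        3.89687513e-03,  7.24202522e-06]), 'tcp_pos': array([0.19790756, 0.59212929, 0.23041255]), 'tool_rot': array([-0.41345452,  0.57450653,  0.41283478,  0.57320594]), 'force': array([ 0.23294546, -0.01573811, -1.3984111 ]), 'ft_torque': array([-0.03109658, -0.01297549,  0.03099202]), 'finger_gap': 0.9995340793327351}
```

View pics/side0.png

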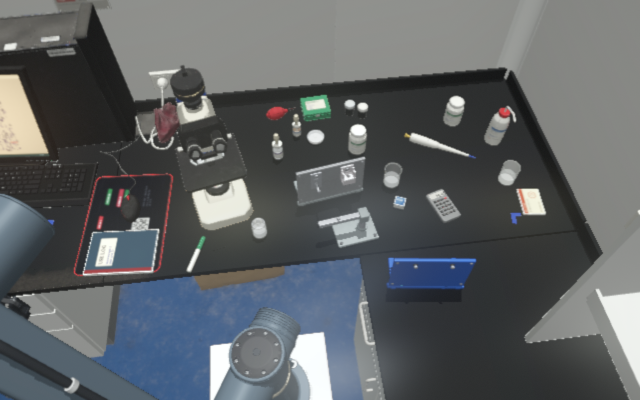

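View pics/top0.png

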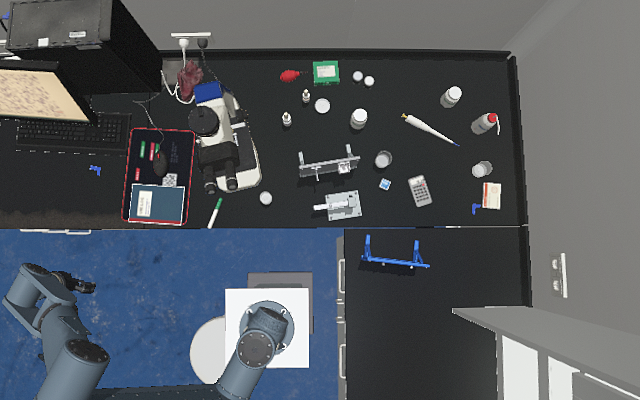

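Run:
```python
import cv2,numpy as np
s=cv2.imread('pics/side0.png')[145:255,285:415]; t=cv2.imread('pics/top0.png')[135:230,255:401]
cv2.imwrite('pics/side0c.png',cv2.resize(s,None,fx=6,fy=5.4545,interpolation=cv2.INTER_CUBIC) if 0 else cv2.resize(s,None,fx=5,fy=5,interpolation=cv2.INTER_CUBIC))
cv2.imwrite('pics/top0c.png',cv2.resize(t,None,fx=5,fy=5,interpolation=cv2.INTER_CUBIC))
```

```text
(no output)
```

View pics/side0c.png

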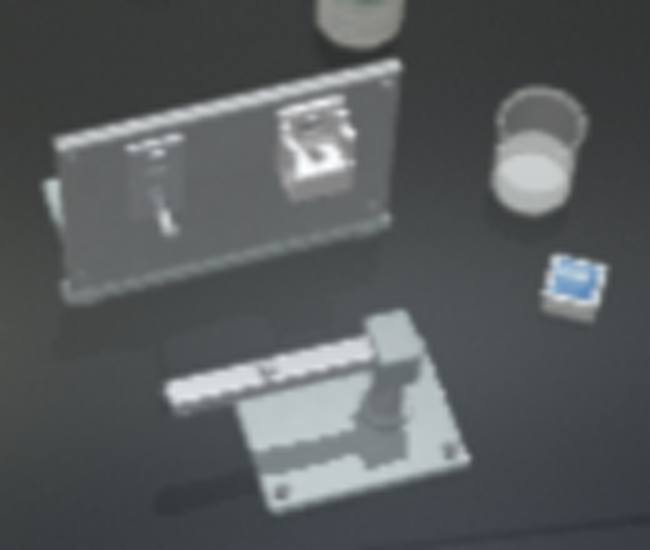

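View pics/top0c.png

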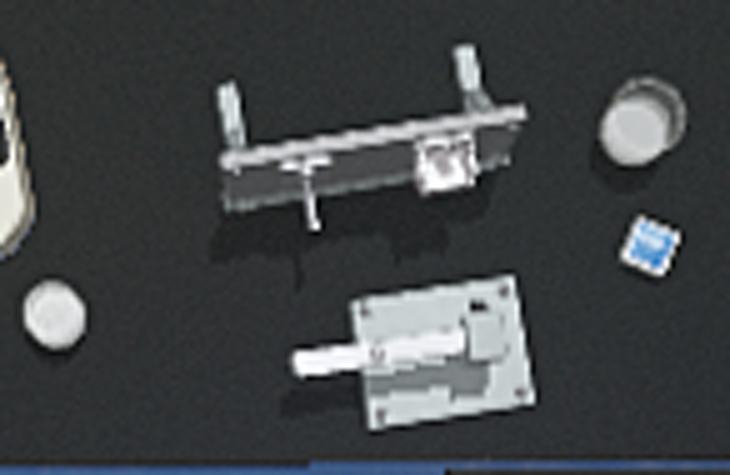

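```bash
cat > h.py <<'E'
import numpy as np, cv2
from scipy.optimize import least_squares, minimize
from station import camera_params
C={}
for n in("side","top"):
    p=camera_params(n); C[n]=(200/np.tan(np.radians(p['fovy']/2)),p['cx'],p['cy'],p['k1'],np.linalg.inv(p['extrinsics']))
def proj(n,P):
    f,cx,cy,k,E=C[n]; P=np.atleast_2d(P)@E[:3,:3].T+E[:3,3]; s=P[:,:2]/P[:,2:]
    s=s*(1+k*(s**2).sum(1))[:,None]; return s*f+[cx,cy]
def pose(q,L):  # q=x,y,yaw ; L local points
    c,s=np.cos(q[2]),np.sin(q[2]); L=np.atleast_2d(L).astype(float)
    return np.c_[q[0]+c*L[:,0]-s*L[:,1], q[1]+s*L[:,0]+c*L[:,1], L[:,2]]
OFF={'side':(285,145),'top':(255,135)}
def crop(n,pts): return (np.array(pts,float)+.5)/5-.5+OFF[n]
def fit(picks,q0):  # picks: list (cam, local, px)
    r=lambda q:np.concatenate([(proj(n,pose(q,l))[0]-p) for n,l,p in picks])
    s=least_squares(r,q0,loss='soft_l1'); return s.x,s.fun.reshape(-1,2)
def rect_score(im,n,q,L):
    "mean brightness step over the outline of local rectangle L (4 pts)"
    tot=0
    for i in range(4):
        a,b=proj(n,pose(q,[L[i],L[(i+1)%4]])); t=np.linspace(.06,.94,60)[:,None]; m=a+(b-a)*t
        d=(b-a)/np.linalg.norm(b-a); nr=np.array([-d[1],d[0]])
        cen=proj(n,pose(q,np.mean(L,0)))[0]
        if nr@(cen-m.mean(0))<0: nr=-nr
        g=lambda P:cv2.remap(im,P[:,0].astype('f4')[:,None],P[:,1].astype('f4')[:,None],cv2.INTER_CUBIC)
        tot+=np.mean(g(m+.6*nr)-g(m-.6*nr))
    return tot
def refine(ims,q0,L,cams=("side","top")):
    f=lambda q:-sum(rect_score(ims[n],n,q,L) for n in cams)
    return minimize(f,q0,method='Nelder-Mead',options=dict(initial_simplex=np.array([q0]+[np.array(q0)+d for d in np.diag([.004,.004,.03])]),xatol=1e-5,fatol=1e-3))
E
python3 - <<'E'
from h import *
ims={n:cv2.cvtColor(cv2.imread(f'pics/{n}0.png'),cv2.COLOR_BGR2GRAY).astype('f4') for n in C}
T=.17
bp=[('side',(0,.11,T),crop('side',(60,150))),('side',(0,-.11,T),crop('side',(402,71))),('top',(.005,.11,T),crop('top',(222,160))),('top',(.005,-.11,T),crop('top',(525,112)))]
qb,r=fit(bp,[.7,-.1,.1]); print('board',qb,r.round(1).tolist())
rp=[('side',(0,0,.097),crop('side',(267,373))),('top',(0,0,.097),crop('top',(377,352))),('side',(0,.061,.093),crop('side',(170,396))),('top',(0,.061,.093),crop('top',(292,362))),('top',(0,-.066,.093),crop('top',(466,341)))]
qr,r=fit(rp,[.6,-.1,.1]); print('rail',qr,r.round(1).tolist())
Lb=[(0,.11,T),(.01,.11,T),(.01,-.11,T),(0,-.11,T)]; Lr=[(-.008,.061,.093),(.008,.061,.093),(.008,-.066,.093),(-.008,-.066,.093)]
for nm,q,L in(('board',qb,Lb),('rail',qr,Lr)):
    for cams in (("side",),("top",),("side","top")):
        s=refine(ims,q,L,cams); print(nm,cams,s.x.round(4),round(s.fun,1))
def bp(n,px,z):
    return least_squares(lambda v:proj(n,[v[0],v[1],z])[0]-px,[.5,0]).x.round(3)
for nm,c,px,z in(('eyeL','top',(210,187),.45),('eyeR','top',(232,187),.45),('bottle','top',(265,198),.07),('beaker','top',(383,159),.07),('box','top',(385,184),.02),('hook','top',crop('top',(315,228)),.1)): print(nm,bp(c,px,z))
E
```

```text
board [ 0.59889352 -0.23979157  0.15630134] [[-0.4, -0.4], [0.2, -0.5], [-0.2, 0.6], [0.4, 0.3]]
rail [ 0.45661448 -0.24217634  0.14047808] [[-0.1, -1.3], [0.0, 0.5], [-0.3, -0.6], [0.6, 1.1], [-0.2, 0.2]]
board ('side',) [ 0.5975 -0.2392  0.1664] -302.9
board ('top',) [ 0.6006 -0.2386  0.1604] -442.4
board ('side', 'top') [ 0.5995 -0.2389  0.1624] -674.7
rail ('side',) [ 0.4563 -0.2413  0.1433] -260.8
rail ('top',) [ 0.4584 -0.2412  0.1338] -408.7
rail ('side', 'top') [ 0.4574 -0.2413  0.1335] -639.5
eyeL [0.479 0.116]
eyeR [0.478 0.053]
bottle [ 0.49  -0.001]
beaker [ 0.635 -0.447]
box [ 0.546 -0.461]
hook [ 0.551 -0.198]
```

```bash
cat >> h.py <<'E'
from scipy.spatial.transform import Rotation as Ro
from station import status
QB=np.array([.5995,-.2389,.1624]); QR=np.array([.4574,-.2413,.1335])
def go(target,yaw=None):
    "print shift in tool mm to target, and turn about tool x so that tool z lies along +-(y of yaw frame)"
    s=status.sense(); R=Ro.from_quat(s['tool_rot']).as_matrix()
    print('t',round(s['t'],2),'tcp',s['tcp_pos'].round(4),'F',s['force'].round(1),'M',s['ft_torque'].round(2),'gap',round(s['finger_gap'],3),'q',s['q'].round(2))
    print('toolx',R[:,0].round(3),'shift mm',((np.array(target)-s['tcp_pos'])@R*1000).round(1))
    if yaw is not None:
        y=R.T@[-np.sin(yaw),np.cos(yaw),0]; a=np.arctan2(-y[1],y[2]); print('turn',round(a,4),'or',round(a-np.sign(a)*np.pi,4))
E
python3 - <<'E'
from h import *
go([.198,.592,.51],QB[2])
print(Ro.from_quat(status.sense()['tool_rot']).as_matrix().round(3))
print('rest',pose(QB,(-.01875,-.05,.115)),'screwR',pose(QB,(-.01,-.05,.15)))
E
```

```text
t 0.1 tcp [0.1979 0.5921 0.2304] F [ 0.2 -0.  -1.4] M [-0.03 -0.01  0.03] gap 1.0 q [ 1.07  0.53  1.43  0.    1.18 -0.18]
toolx [-0.001 -0.002 -1.   ] shift mm [-279.6   -0.    -0.7]
turn -0.4852 or 2.6564
[[-0.001 -0.948  0.317]
 [-0.002  0.317  0.948]
 [-1.     0.    -0.002]]
rest [[ 0.58908107 -0.29127374  0.115     ]] screwR [[ 0.59771593 -0.28985897  0.15      ]]
```

Request:
{"op": "arm_command", "data": {"series": [[[-40, 0, 0, 0], [-48, 0, 0, 0], [-48, 0, 0, 0], [-48, 0, 0, 0], [-48, 0, 0, 0], [-48, 0, 0, 0]]], "jaw": 100}}

```text
t: 0.7
tcp_pos: [0.1979, 0.5922, 0.5129]
tool_rot: [-0.413, 0.574, 0.413, 0.574]
force: [0.1, 0.1, 0.5]
finger_gap: 1.0
```

Request:
{"op": "arm_command", "data": {"series": [[[0, -20, -21, 0], [0, -32, -34, 0], [0, -32, -35, 0], [0, -32, -35, 0], [0, -32, -35, 0], [0, -32, -35, 0], [0, -32, -35, 0], [0, -32, -35, 0], [0, -32, -35, 0], [0, -32, -35, 0]]]}}

```text
t: 1.7
tcp_pos: [0.384, 0.1755, 0.5111]
tool_rot: [-0.413, 0.574, 0.413, 0.574]
force: [0.4, 1.3, -0.2]
finger_gap: 1.003
```

Run:
```python
from h import *
go([.589,-.291,.51],QB[2])
```

```text
t 1.7 tcp [0.384  0.1755 0.5111] F [ 0.4  1.3 -0.2] M [-0.04 -0.    0.02] gap 1.003 q [ 0.16  0.01  1.42  0.    1.72 -1.09]
toolx [-0.  0. -1.] shift mm [   1.  -342.2 -377.5]
turn -0.4849 or 2.6567
```

Request:
{"op": "arm_command", "data": {"series": [[[0, -33, -36, 0], [0, -34, -37, 0], [0, -34, -37.5, 0], [0, -34, -37.5, 0], [0, -34, -37.5, 0], [0, -34, -37.5, 0], [0, -34, -37.5, 0], [0, -34, -37.5, 0], [0, -34, -37.5, 0], [0, -34, -37.5, 0]]]}}

```text
t: 2.7
tcp_pos: [0.5855, -0.2811, 0.5106]
tool_rot: [-0.413, 0.574, 0.414, 0.574]
force: [0.3, 0.2, 0.7]
finger_gap: 0.997
```

Request:
{"op": "arm_command", "data": {"series": [[[40, 0, 0, -0.12], [45, 0, 0, -0.12], [45, 0, 0, -0.12], [45, 0, 0, -0.125], [45, 0, 0, 0], [45, 0, 0, 0], [0, 0, 0, 0]]]}}

```text
t: 3.4
tcp_pos: [0.5807, -0.2762, 0.2386]
tool_rot: [-0.533, 0.458, 0.545, 0.457]
force: [-1.2, 0.5, -0.6]
finger_gap: 1.001
```

Run:
```python
from h import *
from station import snapshot
go([.589,-.291,.133],QB[2])
A=[]
for n in C:
    im=snapshot(n)[:,:,::-1]; cv2.imwrite(f'pics/{n}1.png',im)
    u,v=proj(n,[.56,-.26,.17])[0].astype(int); print(n,u-50,v-60)
    A.append(cv2.resize(im[v-60:v+60,u-50:u+50],None,fx=4,fy=4,interpolation=cv2.INTER_CUBIC))
cv2.imwrite('pics/c1.png',np.hstack(A))
```

```text
t 3.4 tcp [ 0.5807 -0.2762  0.2386] F [-1.2  0.5 -0.6] M [-0.03  0.01 -0.03] gap 1.001 q [-0.62  0.55  1.36 -0.    1.24 -2.35]
toolx [-0.014  0.01  -1.   ] shift mm [105.3  -7.1 -17.2]
turn -0.0003 or 3.1413
side 289 115
top 285 114
```

View pics/c1.png

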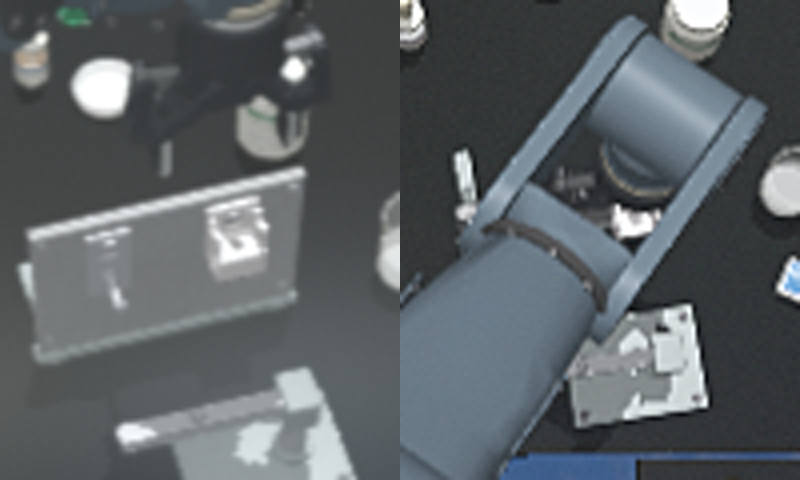

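Request:
{"op": "arm_command", "data": {"series": [[[0, -7, -17, 0], [0, 0, 0, 0], [0, 0, 0, 0], [0, 0, 0, 0]]]}}

```text
t: 3.9
tcp_pos: [0.595, -0.2947, 0.248]
tool_rot: [0.54, -0.458, -0.538, -0.458]
force: [0.2, 0.1, 0.2]
finger_gap: 1.003
```

Run:
```python
from h import *
go([.589,-.291,.133],QB[2])
P=np.array([.5807,-.2762,.2516]);z=np.array([-.16,.987,0])
for d in(.0425,.0495,.057): print(d,(proj('side',P+d*z)-[289,115])*4,(proj('side',P-d*z)-[289,115])*4)
```

```text
t 3.9 tcp [ 0.595  -0.2947  0.248 ] F [0.2 0.1 0.2] M [ 0.   -0.03  0.01] gap 1.003 q [-0.63  0.56  1.31  0.    1.26 -2.36]
toolx [ 0.002 -0.001 -1.   ] shift mm [115.    5.5   4.8]
turn -0.0 or 3.1415
0.0425 [[166.38949135 163.15278156]] [[277.75543271 137.41020847]]
0.0495 [[157.13240741 165.29282425]] [[286.8416169  135.31014472]]
0.057 [[147.19950987 167.58914173]] [[296.56254751 133.06341312]]
```

Request:
{"op": "arm_command", "data": {"series": [[[40, 5.5, 4.5, 0], [40, 0, 0, 0], [8, 0, 0, 0], [0, 0, 0, 0], [0, 0, 0, 0], [0, 0, 0, 0], [0, 0, 0, 0]]], "jaw": 75}}

```text
t: 4.6
tcp_pos: [0.5897, -0.292, 0.1603]
tool_rot: [0.54, -0.458, -0.538, -0.458]
force: [-0.6, 0.9, -0.4]
finger_gap: 0.748
```

Run:
```python
from h import *
from station import snapshot
go([.589,-.291,.133],QB[2])
s=status.sense(); R=Ro.from_quat(s['tool_rot']).as_matrix(); g=s['finger_gap']*.0425
a=np.arcsin(g/.057-.103); ret=.057*(.9947-np.cos(a)); print('ret',ret)
P=s['tcp_pos']-R[:,0]*ret
im=snapshot('side')[:,:,::-1].copy(); cv2.imwrite('pics/side2.png',im)
u,v=330,145
c=cv2.resize(im[v:v+80,u:u+100],None,fx=8,fy=8,interpolation=cv2.INTER_CUBIC)
for sg in(1,-1):
  for dy in(-.011,.011):
    for k,d in enumerate((g,g+.0145)):
      p=(proj('side',P+sg*d*R[:,2]+dy*R[:,1])[0]-[u,v]+.5)*8-.5; cv2.circle(c,tuple(p.astype(int)),3,((0,255,0),(0,0,255))[k],-1)
for L in [(x,y,z) for x in(-.03,-.0078) for y in(-.07,-.03) for z in(.126,.155)]:
    p=(proj('side',pose(QB,L))[0]-[u,v]+.5)*8-.5; cv2.circle(c,tuple(p.astype(int)),3,(255,255,0),-1)
cv2.imwrite('pics/c2.png',c)
```

```text
t 4.6 tcp [ 0.5897 -0.292   0.1603] F [-0.6  0.9 -0.4] M [-0.03 -0.02 -0.01] gap 0.748 q [-0.63  0.65  1.41  0.    1.08 -2.36]
toolx [ 0.003 -0.002 -1.   ] shift mm [27.3  0.6  1.2]
turn -0.0001 or 3.1415
ret 0.005921997242765962
```

View pics/c2.png

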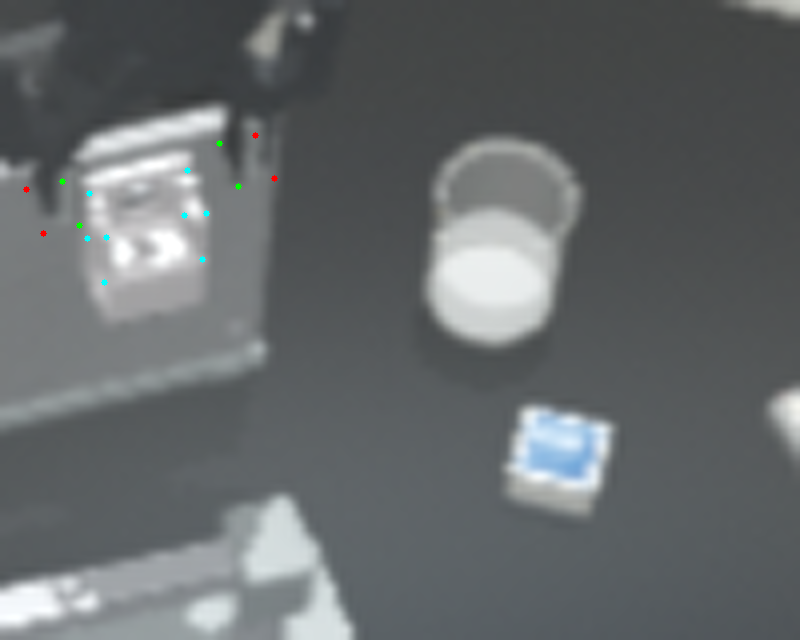

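Request:
{"op": "arm_command", "data": {"series": [[[15, 0.6, 1.2, 0], [11, 0, 0, 0], [0, 0, 0, 0], [0, 0, 0, 0], [0, 0, 0, 0]]], "jaw": 60}}

```text
t: 5.15
tcp_pos: [0.5882, -0.2905, 0.1328]
tool_rot: [0.539, -0.458, -0.538, -0.458]
force: [-0.1, -0.1, 0.4]
finger_gap: 0.598
```

Run:
```python
from h import *
go([.589,-.291,.1345],QB[2])
```

```text
t 5.15 tcp [ 0.5882 -0.2905  0.1328] F [-0.1 -0.1  0.4] M [ 0.02 -0.03  0.  ] gap 0.598 q [-0.63  0.68  1.43 -0.    1.02 -2.36]
toolx [ 0.001 -0.001 -1.   ] shift mm [-1.7 -0.7 -0.6]
turn -0.0003 or 3.1413
```

Request:
{"op": "arm_command", "data": {"series": [[[0, 0, 0, 0], [0, 0, 0, 0], [0, 0, 0, 0], [0, 0, 0, 0], [0, 0, 0, 0]]], "jaw": 35, "force": 25}}

```text
t: 5.65
tcp_pos: [0.5883, -0.2909, 0.1331]
tool_rot: [0.54, -0.458, -0.538, -0.458]
force: [-1.1, -2.5, 4.5]
finger_gap: 0.459
```

Run:
```python
from h import *
go([.589,-.291,.1345],QB[2])
```

```text
t 5.65 tcp [ 0.5883 -0.2909  0.1331] F [-1.1 -2.5  4.5] M [-0.32  0.07 -0.06] gap 0.459 q [-0.63  0.68  1.43 -0.    1.02 -2.36]
toolx [ 0.001 -0.001 -1.   ] shift mm [-1.4 -0.7 -0.2]
turn -0.0002 or 3.1414
```

Request:
{"op": "arm_command", "data": {"series": [[[0, 0, 0, 0], [-3, 0, 0, 0], [-3, 0, 0, 0], [-3, 0, 0, 0], [-1.7, 0, 0, 0], [0, 0, 0, 0], [0, 0, 0, 0], [0, 0, 0, 0]]], "jaw": 35, "force": 35}}

```text
t: 6.45
tcp_pos: [0.5876, -0.2899, 0.1429]
tool_rot: [-0.539, 0.458, 0.539, 0.458]
force: [-0.1, -0.2, -0.8]
finger_gap: 0.457
```

Run:
```python
from h import *
go([.5883,-.2909,.1331+.0105],QB[2])
```

```text
t 6.45 tcp [ 0.5876 -0.2899  0.1429] F [-0.1 -0.2 -0.8] M [-0.07 -0.    0.05] gap 0.457 q [-0.63  0.67  1.43  0.    1.04 -2.36]
toolx [-0.001  0.001 -1.   ] shift mm [-0.7 -0.5 -1.1]
turn -0.0001 or 3.1415
```

Request:
{"op": "arm_command", "data": {"series": [[[-0.4, 0, 0, 0], [0, 2, 0, 0], [0, 3, 0, 0], [0, 3, 0, 0], [0, 0, 0, 0], [0, 0, 0, 0]]]}}

```text
t: 7.05
tcp_pos: [0.5798, -0.2916, 0.1435]
tool_rot: [0.539, -0.458, -0.539, -0.458]
force: [1.0, 0.1, -0.6]
finger_gap: 0.457
```

Run:
```python
from h import *
go([.5883,-.2909,.1331+.0105],QB[2])
```

```text
t 7.05 tcp [ 0.5798 -0.2916  0.1435] F [ 1.   0.1 -0.6] M [ 0.01  0.06 -0.02] gap 0.457 q [-0.64  0.66  1.45  0.    1.03 -2.37]
toolx [ 0.  0. -1.] shift mm [-0.1 -8.5 -0.7]
turn -0.0005 or 3.1411
```

Request:
{"op": "arm_command", "data": {"series": [[[0, 10, 0, 0], [0, 22, 0, 0], [0, 0, 0, 0], [-30, 0, 0, 0], [-30, 0, 0, 0.025], [0, 30, 0, 0], [0, 0, 0, 0], [0, 0, 0, 0]]]}}

```text
t: 7.85
tcp_pos: [0.5184, -0.3008, 0.2036]
tool_rot: [0.533, -0.465, -0.533, -0.465]
force: [0.5, -0.5, -1.5]
finger_gap: 0.46
```

Run:
```python
from h import *
t=pose(QR,(0,.105,.18))[0]; print(t); go(t,.137)
```

```text
[ 0.4434241  -0.13723428  0.18      ]
t 7.85 tcp [ 0.5184 -0.3008  0.2036] F [ 0.5 -0.5 -1.5] M [-0.02 -0.05  0.06] gap 0.46 q [-0.71  0.52  1.53  0.    1.09 -2.42]
toolx [ 0.001  0.    -1.   ] shift mm [ 23.6  52.1 172.3]
turn -0.0008 or 3.1408
```

Request:
{"op": "arm_command", "data": {"series": [[[0, 10, 30, 0], [0, 14, 45, 0], [0, 14, 45, 0], [0, 14, 40, 0], [0, 0, 12.3, 0], [30, 0, 0, 0], [30, 0, 0, 0], [24, 0, 0, 0], [0, 0, 0, 0], [0, 0, 0, 0]]]}}

```text
t: 8.85
tcp_pos: [0.4444, -0.1375, 0.1192]
tool_rot: [-0.533, 0.464, 0.533, 0.465]
force: [-0.1, 0.6, -1.0]
finger_gap: 0.46
```

Request:
{"op": "arm_command", "data": {"series": [[[0, 0, 0, 0], [0, 0, 0, 0]]]}}

```text
t: 9.05
tcp_pos: [0.4446, -0.1378, 0.1206]
tool_rot: [0.534, -0.464, -0.532, -0.465]
force: [0.2, 0.1, -2.1]
finger_gap: 0.458
```

Run:
```python
from h import *
from station import snapshot
t=pose(QR,(0,.105,.1031))[0]; go(t,.137)
s=status.sense(); R=Ro.from_quat(s['tool_rot']).as_matrix()
O=s['tcp_pos']+R[:,0]*.0181
A=[]
for n,w in(('side',80),('top',80)):
    im=snapshot(n)[:,:,::-1].copy(); cv2.imwrite(f'pics/{n}3.png',im)
    u,v=proj(n,[.452,-.18,.1])[0].astype(int)-[40,45]; print(n,u,v)
    c=cv2.resize(im[v:v+110,u:u+80],None,fx=5,fy=5,interpolation=cv2.INTER_CUBIC)
    for L in [(x,y,z) for x in(-.01325,) for y in(-.02,.02) for z in(-.01325,.01325)]:
        p=O-R[:,1]*L[0]+R[:,2]*L[1]-R[:,0]*L[2]
        p=(proj(n,p)[0]-[u,v]+.5)*5-.5; cv2.circle(c,tuple(p.astype(int)),2,(255,255,0),-1)
    for L in [(x,y,z) for x in(-.008,.008) for y in(.061,) for z in(.077,.093)]+[(0,0,.093)]:
        p=(proj(n,pose(QR,L))[0]-[u,v]+.5)*5-.5; cv2.circle(c,tuple(p.astype(int)),2,(0,255,0),-1)
    A.append(c)
cv2.imwrite('pics/c3.png',np.hstack(A))
```

```text
t 9.05 tcp [ 0.4446 -0.1378  0.1206] F [ 0.2  0.1 -2.1] M [-0.01 -0.   -0.04] gap 0.458 q [-0.54  0.5   1.93  0.    0.7  -2.25]
toolx [ 0.003 -0.002 -1.   ] shift mm [17.5  1.2  0.8]
turn 0.0002 or -3.1414
side 277 175
top 273 161
```

View pics/c3.png

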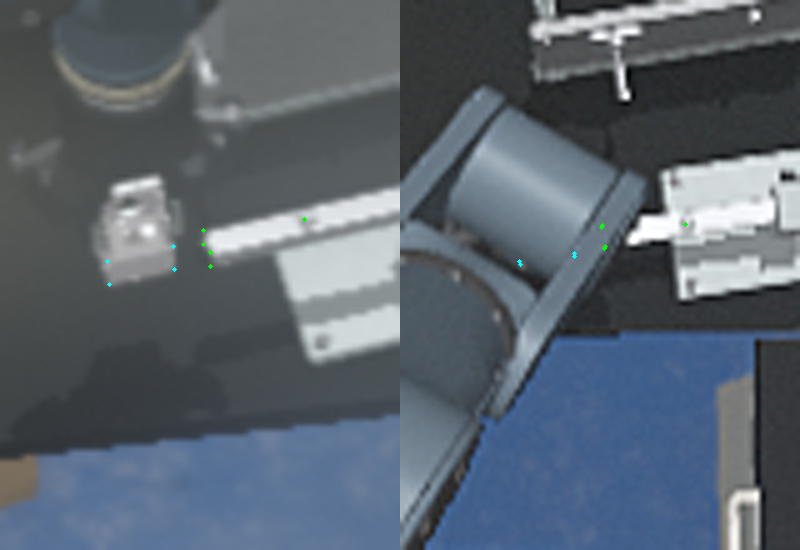

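Run:
```python
from h import *
g={n:cv2.cvtColor(cv2.imread(f'pics/{n}.png'),cv2.COLOR_BGR2GRAY).astype('f4') for n in('side0','side3')}
s=status.sense(); R=Ro.from_quat(s['tool_rot']).as_matrix(); O=s['tcp_pos']+R[:,0]*.0181
def prof(im,a,b,rng=4,sh=.12):
    a,b=proj('side',[a,b]); t=np.linspace(sh,1-sh,50)[:,None]; m=a+(b-a)*t; d=(b-a)/np.linalg.norm(b-a); n=np.array([-d[1],d[0]])
    n*=np.sign(n[1]) if abs(n[1])>.5 else np.sign(n[0])
    k=np.arange(-rng,rng+.01,.5); return k,np.array([cv2.remap(im,*[(m+x*n)[:,[i]].astype('f4') for i in(0,1)],cv2.INTER_LINEAR).mean() for x in k])
r=lambda x,y,z:O-R[:,1]*x+R[:,2]*y-R[:,0]*z
w=lambda *L:pose(QR,L)[0]
E=dict(sleeve_bot=(r(-.01325,-.02,-.01325),r(-.01325,.02,-.01325)),sleeve_topf=(r(-.01325,-.02,.01325),r(-.01325,.02,.01325)),sleeve_L=(r(-.01325,.02,.01325),r(-.01325,.02,-.01325)),sleeve_R=(r(-.01325,-.02,.01325),r(-.01325,-.02,-.01325)),
 bar_topback=(w(.008,.061,.093),w(.008,.01,.093)),bar_topfront=(w(-.008,.061,.093),w(-.008,.01,.093)),bar_botfront=(w(-.008,.061,.077),w(-.008,.035,.077)),bar_end=(w(-.008,.061,.093),w(.008,.061,.093)),bar_topback2=(w(.008,-.01,.093),w(.008,-.06,.093)),bar_topfront2=(w(-.008,-.01,.093),w(-.008,-.06,.093)))
print(np.arange(-4,4.1,.5))
for k,(a,b) in E.items():
    print(k,prof(g['side3'],a,b)[1].astype(int).tolist())
```

```text
[-4.  -3.5 -3.  -2.5 -2.  -1.5 -1.  -0.5  0.   0.5  1.   1.5  2.   2.5
  3.   3.5  4. ]
sleeve_bot [154, 148, 145, 143, 143, 142, 139, 131, 115, 99, 87, 82, 79, 79, 78, 78, 78]
sleeve_topf [183, 176, 172, 172, 173, 175, 175, 173, 165, 155, 148, 145, 144, 143, 142, 140, 132]
sleeve_L [79, 80, 80, 82, 86, 96, 109, 123, 134, 140, 141, 140, 140, 139, 139, 138, 139]
sleeve_R [150, 149, 147, 146, 146, 145, 140, 134, 118, 97, 88, 84, 83, 83, 83, 83, 82]
bar_topback [88, 88, 88, 88, 88, 89, 94, 109, 138, 177, 208, 222, 227, 230, 231, 231, 229]
bar_topfront [182, 211, 223, 228, 230, 231, 231, 228, 212, 184, 157, 138, 127, 123, 118, 112, 109]
bar_botfront [229, 228, 219, 200, 173, 148, 132, 123, 113, 101, 92, 87, 85, 84, 83, 83, 83]
bar_end [83, 83, 83, 84, 87, 93, 106, 129, 160, 187, 208, 218, 222, 223, 220, 218, 215]
bar_topback2 [92, 92, 92, 92, 92, 94, 102, 121, 153, 189, 212, 220, 223, 224, 225, 224, 219]
bar_topfront2 [192, 213, 220, 223, 224, 225, 224, 218, 197, 169, 147, 137, 142, 160, 182, 197, 203]
```

```bash
sed -i 's/^QB=.*/QB=np.array([.5995,-.2389,.1624]); QR=np.array([.4562,-.2413,.143])/' h.py
python3 - <<'E'
from h import *
go(pose(QR,(.0007,.105,.1031))[0],QR[2])
E
```

```text
t 9.15 tcp [ 0.4443 -0.1376  0.1204] F [-0.1  0.6 -1.2] M [ 0.05 -0.06  0.03] gap 0.459 q [-0.54  0.5   1.93  0.    0.7  -2.25]
toolx [ 0.002 -0.001 -1.   ] shift mm [17.3  2.3  0.7]
turn -0.0059 or 3.1357
```

Request:
{"op": "arm_command", "data": {"series": [[[9, 2.3, 0.7, -0.006], [8.3, 0, 0, 0], [0, 0, -8, 0], [0, 0, -6, 0], [0, 0, 0, 0], [0, 0, 0, 0], [0, 0, 0, 0]]]}}

```text
t: 9.85
tcp_pos: [0.4431, -0.1507, 0.1022]
tool_rot: [-0.534, 0.463, 0.534, 0.463]
force: [-0.2, -0.3, -2.1]
finger_gap: 0.461
```

Run:
```python
from h import *
a=[]
from station import snapshot
for i in range(4):
    s=status.sense(); a.append(np.r_[s['tcp_pos'],s['force']]); im=snapshot('side') 
cv2.imwrite('pics/side4.png',im[:,:,::-1])
print(np.mean(a,0).round(4),np.std(a,0).round(4))
go(pose(QR,(.0007,.091,.1031))[0],QR[2])
```

```text
[ 0.4431 -0.1506  0.1022 -0.2654 -0.3652 -1.6407] [0.000e+00 1.000e-04 0.000e+00 5.933e-01 1.708e-01 2.518e-01]
t 10.05 tcp [ 0.4432 -0.1505  0.1022] F [-0.7 -1.  -1.1] M [ 0.02 -0.01  0.03] gap 0.458 q [-0.57  0.54  1.94 -0.    0.66 -2.28]
toolx [ 0. -0. -1.] shift mm [-0.9 -0.7 -0.7]
turn 0.0005 or -3.1411
```

Request:
{"op": "arm_command", "data": {"series": [[[-0.8, -0.5, 0, 0], [0, 0, -3, 0], [0, 0, -3, 0], [0, 0, -3, 0], [0, 0, 0, 0], [0, 0, 0, 0]]]}}

```text
t: 10.65
tcp_pos: [0.4449, -0.1597, 0.1029]
tool_rot: [-0.534, 0.463, 0.534, 0.463]
force: [1.0, 0.3, -1.5]
finger_gap: 0.461
```

Run:
```python
from h import *
go(pose(QR,(.0007,.082,.1031))[0],QR[2])
```

```text
t 10.65 tcp [ 0.4449 -0.1597  0.1029] F [ 1.   0.3 -1.5] M [ 0.04 -0.05 -0.03] gap 0.461 q [-0.58  0.54  1.92  0.    0.67 -2.3 ]
toolx [-0.  0. -1.] shift mm [-0.2 -0.2 -0.4]
turn -0.0002 or 3.1414
```

Request:
{"op": "arm_command", "data": {"series": [[[0, 0, -2, 0], [0, 0, -2, 0], [0, 0, -2, 0], [0, 0, -2, 0], [0, 0, 0, 0], [0, 0, 0, 0]]]}}

```text
t: 11.25
tcp_pos: [0.4461, -0.1675, 0.1029]
tool_rot: [-0.534, 0.463, 0.534, 0.463]
force: [0.5, -0.3, -0.8]
finger_gap: 0.461
```

Run:
```python
from h import *
go(pose(QR,(.0007,.074,.1031))[0],QR[2])
```

```text
t 11.25 tcp [ 0.4461 -0.1675  0.1029] F [ 0.5 -0.3 -0.8] M [0.01 0.02 0.  ] gap 0.461 q [-0.59  0.55  1.91  0.    0.68 -2.31]
toolx [-0.  0. -1.] shift mm [-0.2 -0.2 -0.5]
turn 0.0001 or -3.1415
```

Request:
{"op": "arm_command", "data": {"series": [[[0, 0, -3, 0], [0, 0, -3, 0], [0, 0, -3, 0], [0, 0, -3, 0], [0, 0, 0, 0], [0, 0, 0, 0]]]}}

```text
t: 11.85
tcp_pos: [0.4478, -0.1794, 0.1029]
tool_rot: [-0.534, 0.463, 0.534, 0.463]
force: [-0.5, 0.1, -0.1]
finger_gap: 0.456
```

Run:
```python
from h import *
from station import snapshot
go(pose(QR,(.0007,.062,.1031))[0],QR[2])
s=status.sense(); R=Ro.from_quat(s['tool_rot']).as_matrix(); O=s['tcp_pos']+R[:,0]*.0181
im=snapshot('side')[:,:,::-1].copy(); cv2.imwrite('pics/side5.png',im)
u,v=290,195
c=cv2.resize(im[v:v+60,u:u+90],None,fx=8,fy=8,interpolation=cv2.INTER_CUBIC)
cv2.imwrite('pics/c5.png',c)
```

```text
t 11.85 tcp [ 0.4478 -0.1794  0.1029] F [-0.5  0.1 -0.1] M [-0.   -0.03  0.02] gap 0.456 q [-0.61  0.55  1.9   0.    0.69 -2.33]
toolx [-0.  0. -1.] shift mm [-0.2 -0.2 -0.4]
turn -0.0001 or 3.1415
```

View pics/c5.png

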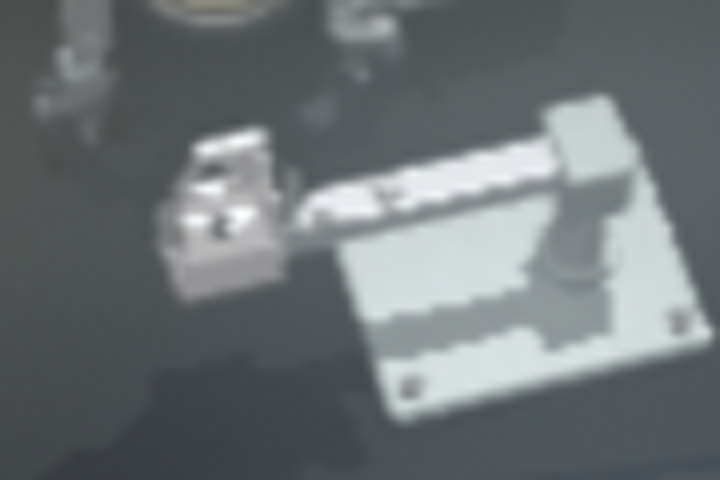

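Request:
{"op": "arm_command", "data": {"series": [[[0, 0, -5, 0], [0, 0, -5, 0], [0, 0, -5, 0], [0, 0, -5, 0], [0, 0, 0, 0], [0, 0, 0, 0]]]}}

```text
t: 12.5
tcp_pos: [0.4506, -0.1993, 0.1029]
tool_rot: [-0.534, 0.463, 0.534, 0.463]
force: [-0.5, 0.4, -1.0]
finger_gap: 0.456
```

Run:
```python
from h import *
go(pose(QR,(.0007,.0275,.1031))[0],QR[2])
```

```text
t 12.5 tcp [ 0.4506 -0.1993  0.1029] F [-0.5  0.4 -1. ] M [ 0.07  0.03 -0.02] gap 0.456 q [-0.64  0.56  1.87  0.    0.71 -2.36]
toolx [-0.  0. -1.] shift mm [ -0.2  -0.3 -14.9]
turn -0.0003 or 3.1413
```

Request:
{"op": "arm_command", "data": {"series": [[[0, 0, -3, 0], [0, 0, -4, 0], [0, 0, -4, 0], [0, 0, -4, 0], [0, 0, 0, 0], [0, 0, 0, 0], [0, 0, 0, 0]]]}}

```text
t: 13.2
tcp_pos: [0.4526, -0.2138, 0.1029]
tool_rot: [-0.534, 0.463, 0.535, 0.463]
force: [0.7, -0.4, -1.0]
finger_gap: 0.461
```

Run:
```python
from h import *
go(pose(QR,(.0007,.0275,.1031))[0],QR[2])
from station import snapshot
cv2.imwrite('pics/side6.png',snapshot('side')[:,:,::-1])
go(pose(QR,(.0007,.0275,.1031))[0],QR[2])
```

```text
t 13.2 tcp [ 0.4526 -0.2138  0.1029] F [ 0.7 -0.4 -1. ] M [-0.02  0.   -0.01] gap 0.461 q [-0.66  0.57  1.86  0.    0.72 -2.38]
toolx [-0.  0. -1.] shift mm [-0.2 -0.3 -0.3]
turn 0.0002 or -3.1414
t 13.25 tcp [ 0.4527 -0.2138  0.1029] F [-0.7 -0.6 -0.4] M [-0.02 -0.02 -0.01] gap 0.459 q [-0.66  0.57  1.86  0.    0.72 -2.38]
toolx [-0.  0. -1.] shift mm [-0.2 -0.3 -0.3]
turn 0.0003 or -3.1413
```

Request:
{"op": "arm_command", "data": {"series": [[[0, 0, 0, 0], [0, 0, 0, 0], [0, 0, 0, 0], [2, 0, 0, 0], [0, 0, 0, 0], [0, 0, 0, 0]]], "jaw": 52}}

```text
t: 13.85
tcp_pos: [0.4528, -0.2139, 0.1008]
tool_rot: [-0.534, 0.463, 0.535, 0.463]
force: [0.4, 0.2, -0.0]
finger_gap: 0.517
```

Run:
```python
from h import *
go(pose(QR,(.0007,.0275,.1031))[0],QR[2])
```

```text
t 13.85 tcp [ 0.4528 -0.2139  0.1008] F [ 0.4  0.2 -0. ] M [0.   0.01 0.05] gap 0.517 q [-0.66  0.57  1.86 -0.    0.71 -2.38]
toolx [-0.  0. -1.] shift mm [-2.3 -0.2 -0.1]
turn 0.0002 or -3.1414
```

Request:
{"op": "arm_command", "data": {"series": [[[2, 0, 0, 0], [0, 0, 0, 0], [2, 0, 0, 0], [0, 0, 0, 0], [0, 0, 0, 0]]]}}

```text
t: 14.35
tcp_pos: [0.4529, -0.214, 0.0969]
tool_rot: [0.535, -0.463, -0.534, -0.463]
force: [-0.3, 0.7, -0.1]
finger_gap: 0.52
```

Run:
```python
from h import *
go(pose(QR,(.0007,.0275,.1031))[0],QR[2])
```

```text
t 14.35 tcp [ 0.4529 -0.214   0.0969] F [-0.3  0.7 -0.1] M [-0.   -0.04 -0.01] gap 0.52 q [-0.66  0.58  1.86  0.    0.7  -2.38]
toolx [ 0. -0. -1.] shift mm [-6.2 -0.1  0. ]
turn 0.0002 or -3.1414
```

Request:
{"op": "arm_command", "data": {"series": [[[1.5, 0, 0, 0], [0, 0, 0, 0], [0, 0, 0, 0], [0, 0, 0, 0]]]}}

```text
t: 14.75
tcp_pos: [0.4529, -0.2141, 0.0955]
tool_rot: [0.535, -0.463, -0.534, -0.463]
force: [-0.6, 0.9, 2.2]
finger_gap: 0.517
```

Request:
{"op": "arm_command", "data": {"series": [[[1.5, 0, 0, 0], [0, 0, 0, 0], [0, 0, 0, 0], [0, 0, 0, 0]]]}}

```text
t: 15.15
tcp_pos: [0.4529, -0.2141, 0.094]
tool_rot: [0.535, -0.463, -0.534, -0.463]
force: [-0.4, 0.2, 3.3]
finger_gap: 0.522
```

Run:
```python
from h import *
from station import snapshot
go(pose(QR,(.0007,.0275,.1031))[0],QR[2])
for i in range(4): snapshot('side'); print(status.sense()['force'].round(1),status.sense()['ft_torque'].round(2))
```

```text
t 15.15 tcp [ 0.4529 -0.2141  0.094 ] F [-0.4  0.2  3.3] M [-0.1  -0.05 -0.02] gap 0.522 q [-0.66  0.59  1.86 -0.    0.7  -2.38]
toolx [ 0. -0. -1.] shift mm [-9.1 -0.1  0.1]
turn 0.0002 or -3.1414
[0.3 0.1 2.1] [-0.1  -0.04 -0.03]
[0.8 0.5 3. ] [-0.06 -0.04  0.01]
[ 0.5 -0.2  2.6] [-0.11 -0.05  0.08]
[1.1 0.6 1.7] [-0.05 -0.06  0.06]
```

Request:
{"op": "arm_command", "data": {"series": [[[1, 0, 0, 0], [1, 0, 0, 0], [0, 0, 0, 0], [0, 0, 0, 0]]]}}

```text
t: 15.75
tcp_pos: [0.4529, -0.214, 0.0919]
tool_rot: [0.535, -0.463, -0.534, -0.463]
force: [-0.0, -0.1, 2.9]
finger_gap: 0.515
```

Request:
{"op": "arm_command", "data": {"series": [[[0, 0, 0, 0], [0, 0, 0, 0], [0, 0, 0, 0], [0, 0, 0, 0]]], "jaw": 35, "force": 25}}

```text
t: 16.15
tcp_pos: [0.453, -0.2141, 0.0921]
tool_rot: [0.535, -0.463, -0.534, -0.463]
force: [0.1, -0.1, 5.3]
finger_gap: 0.467
```

Run:
```python
from h import *
from station import snapshot
go(pose(QR,(.0007,.0275,.1031))[0],QR[2])
for i in range(4): snapshot('side'); print(status.sense()['force'].round(1),status.sense()['ft_torque'].round(2))
```

```text
t 16.15 tcp [ 0.453  -0.2141  0.0921] F [ 0.1 -0.1  5.3] M [-0.15 -0.05 -0.06] gap 0.467 q [-0.66  0.59  1.86 -0.    0.69 -2.38]
toolx [ 0. -0. -1.] shift mm [-11.   -0.    0.2]
turn 0.0002 or -3.1414
[ 1.3 -0.1  5.2] [-0.21 -0.06 -0.01]
[1.1 0.2 4.6] [-0.17 -0.02  0.03]
[-0.2 -0.9  4.5] [-0.19  0.02 -0.04]
[0.6 0.2 4.3] [-0.14 -0.01 -0.01]
```

Request:
{"op": "arm_command", "data": {"series": [[[0.4, 0, 0, 0], [0, 0, 0, 0], [0, 0, 0, 0], [0, 0, 0, 0]]]}}

```text
t: 16.75
tcp_pos: [0.453, -0.2142, 0.0921]
tool_rot: [0.535, -0.463, -0.534, -0.463]
force: [-0.7, -0.3, 9.0]
finger_gap: 0.469
```

Run:
```python
from h import *
from station import snapshot
go(pose(QR,(.0007,.0275,.1031))[0],QR[2])
for i in range(4): snapshot('side'); print(status.sense()['force'].round(1),status.sense()['ft_torque'].round(2))
```

```text
t 16.75 tcp [ 0.453  -0.2142  0.0921] F [-0.7 -0.3  9. ] M [-0.09  0.04 -0.03] gap 0.469 q [-0.66  0.59  1.86 -0.    0.69 -2.38]
toolx [ 0.001 -0.001 -1.   ] shift mm [-11.   -0.    0.2]
turn 0.0002 or -3.1414
[-1.5 -0.7  8.8] [-0.09  0.11 -0.02]
[-0.4 -0.6  8. ] [-0.14  0.04  0.04]
[-0.4  0.2  8.5] [-0.18  0.11 -0.01]
[-0.2 -0.3  8.5] [-0.16  0.06 -0.01]
```

Request:
{"op": "arm_command", "data": {"series": [[[0, 0, 0, 0], [0, 0, 0, 0], [0.6, 0, 0, 0], [0, 0, 0, 0], [0, 0, 0, 0]]], "jaw": 50}}

```text
t: 17.45
tcp_pos: [0.4526, -0.2132, 0.0912]
tool_rot: [-0.534, 0.463, 0.535, 0.463]
force: [1.4, 5.0, 8.6]
finger_gap: 0.503
```

Run:
```python
from h import *
from station import snapshot
go(pose(QR,(.0007,.0275,.1031))[0],QR[2])
f=[]
for i in range(4): snapshot('side'); f.append(status.sense()['force'][2])
print(np.mean(f))
```

```text
t 17.45 tcp [ 0.4526 -0.2132  0.0912] F [1.4 5.  8.6] M [ 0.45 -0.11  0.02] gap 0.503 q [-0.66  0.59  1.86  0.    0.69 -2.38]
toolx [-0.     0.001 -1.   ] shift mm [-11.9  -0.2  -0.8]
turn 0.0002 or -3.1414
8.000678924188971
```

Request:
{"op": "arm_command", "data": {"series": [[[-0.5, 0, 0, 0], [0, 0, 0, 0], [0, 0, 0, 0], [0, 0, 0, 0]]], "jaw": 35, "force": 25}}

```text
t: 18.05
tcp_pos: [0.4527, -0.2136, 0.0916]
tool_rot: [-0.534, 0.463, 0.535, 0.463]
force: [-0.8, 2.5, 8.0]
finger_gap: 0.461
```

Run:
```python
from h import *
from station import snapshot
go(pose(QR,(.0007,.0275,.1031))[0],QR[2])
f=[]
for i in range(4): im=snapshot('side'); f.append(status.sense()['force'])
print(np.mean(f,0)); cv2.imwrite('pics/side7.png',im[:,:,::-1])
cv2.imwrite('pics/c7.png',cv2.resize(im[185:245,300:390,::-1],None,fx=8,fy=8,interpolation=cv2.INTER_CUBIC))
```

```text
t 18.05 tcp [ 0.4527 -0.2136  0.0916] F [-0.8  2.5  8. ] M [ 0.37 -0.07  0.03] gap 0.461 q [-0.66  0.59  1.86  0.    0.69 -2.38]
toolx [-0.  0. -1.] shift mm [-11.5  -0.2  -0.4]
turn 0.0004 or -3.1412
[0.68239336 2.71837621 7.48222631]
```

View pics/c7.png

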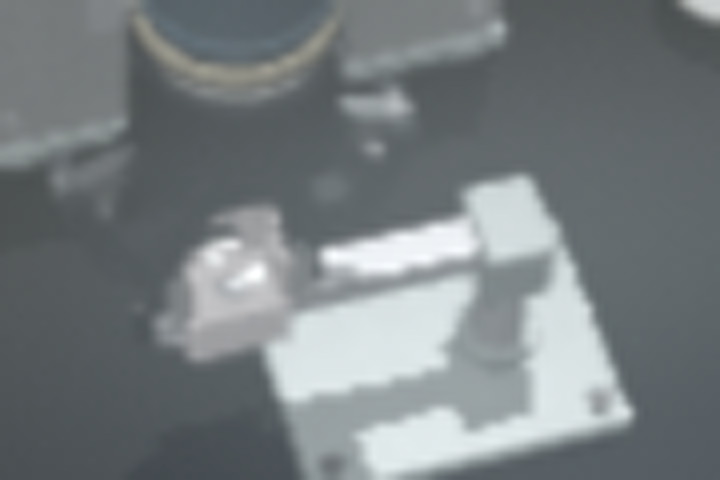

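Request:
{"op": "arm_command", "data": {"series": [[[0, 0, -2, 0], [0, 0, -2, 0], [0, 0, -2, 0], [0, 0, -2, 0], [0, 0, 0, 0], [0, 0, 0, 0]]]}}

```text
t: 18.85
tcp_pos: [0.4524, -0.2146, 0.0918]
tool_rot: [-0.53, 0.461, 0.538, 0.466]
force: [5.5, 22.9, 17.6]
finger_gap: 0.462
```

Run:
```python
from h import *
go(pose(QR,(.0007,.0275,.1031))[0],QR[2])
```

```text
t 18.85 tcp [ 0.4524 -0.2146  0.0918] F [ 5.5 22.9 17.6] M [ 3.32 -1.01  0.24] gap 0.462 q [-0.67  0.59  1.86  0.01  0.71 -2.39]
toolx [-0.004  0.012 -1.   ] shift mm [-11.3  -0.6   0.7]
turn -0.0022 or 3.1394
```

Request:
{"op": "arm_command", "data": {"series": [[[0, 0, 4, 0], [0, 0, 4, 0], [0, 0, 0, 0], [0, 0, 0, 0]]]}}

```text
t: 19.25
tcp_pos: [0.4527, -0.2131, 0.0916]
tool_rot: [-0.534, 0.463, 0.535, 0.463]
force: [0.9, 4.7, 6.6]
finger_gap: 0.469
```

Run:
```python
from h import *
from station import snapshot
go(pose(QR,(.0007,.0275,.1031))[0],QR[2])
im=snapshot('side')[:,:,::-1]; cv2.imwrite('pics/side8.png',im)
s5=cv2.cvtColor(cv2.imread('pics/side5.png'),cv2.COLOR_BGR2GRAY).astype('f4'); s8=cv2.cvtColor(im,cv2.COLOR_BGR2GRAY).astype('f4')
# profile along the bar's top centre line and along the sleeve front face, as function of rail y
def line(g,x,z,ys): 
    p=proj('side',pose(QR,[(x,y,z) for y in ys])).astype('f4'); return cv2.remap(g,p[:,[0]],p[:,[1]],cv2.INTER_LINEAR)[:,0].astype(int)
ys=np.arange(.020,-.0301,-.002)
print('y mm',(ys*1000).round().astype(int).tolist())
for nm,x,z in(('axis',0,.093),('front5',-.005,.093),('back5',.005,.093),('btop',0,.099)): print(nm,'s5',line(s5,x,z,ys).tolist(),'s8',line(s8,x,z,ys).tolist())
ys=np.arange(.06,-.0101,-.002); print((ys*1000).round().astype(int).tolist())
for z in(.076,.080,.084): print('face',z,line(s8,-.01325,z,ys).tolist())
s6=cv2.cvtColor(cv2.imread('pics/side6.png'),cv2.COLOR_BGR2GRAY).astype('f4'); print('s6 .080',line(s6,-.01325,.08,ys).tolist())
```

```text
t 19.25 tcp [ 0.4527 -0.2131  0.0916] F [0.9 4.7 6.6] M [ 0.55 -0.22  0.08] gap 0.469 q [-0.66  0.59  1.86  0.    0.69 -2.38]
toolx [-0.     0.001 -1.   ] shift mm [-11.5  -0.1  -0.9]
turn 0.0005 or -3.1411
y mm [20, 18, 16, 14, 12, 10, 8, 6, 4, 2, 0, -2, -4, -6, -8, -10, -12, -14, -16, -18, -20, -22, -24, -26, -28, -30]
axis s5 [226, 233, 235, 234, 234, 233, 232, 221, 201, 173, 177, 185, 191, 203, 216, 226, 231, 232, 232, 232, 232, 232, 232, 231, 231, 231] s8 [209, 209, 201, 188, 173, 160, 149, 135, 128, 127, 124, 121, 120, 137, 161, 180, 193, 201, 209, 220, 230, 237, 241, 240, 240, 241]
front5 s5 [193, 206, 214, 222, 231, 234, 232, 225, 206, 188, 175, 195, 207, 219, 222, 224, 221, 227, 233, 234, 232, 229, 222, 221, 226, 231] s8 [192, 193, 192, 185, 175, 157, 143, 133, 136, 136, 136, 141, 145, 154, 159, 163, 162, 164, 169, 181, 198, 217, 225, 230, 236, 241]
back5 s5 [222, 221, 224, 225, 227, 224, 221, 209, 197, 192, 194, 201, 207, 214, 215, 221, 228, 227, 224, 223, 222, 217, 218, 220, 222, 222] s8 [247, 238, 225, 197, 178, 163, 157, 151, 136, 129, 126, 123, 129, 144, 179, 209, 231, 
[... 511 characters left out ...]
 149, 147, 150, 153, 154, 155, 155, 154, 152, 152, 156, 159, 164, 169, 172, 178, 191, 205, 216, 221, 223, 223, 222, 222, 221, 221, 221]
face 0.08 [92, 93, 95, 103, 114, 132, 145, 155, 156, 156, 157, 156, 156, 157, 157, 158, 158, 157, 156, 158, 159, 159, 160, 164, 172, 188, 203, 213, 218, 220, 220, 219, 218, 218, 218, 219]
face 0.084 [97, 102, 105, 114, 128, 142, 151, 157, 157, 158, 159, 158, 158, 158, 158, 158, 158, 158, 158, 158, 159, 159, 159, 163, 170, 182, 192, 200, 206, 213, 213, 208, 205, 204, 206, 212]
s6 .080 [90, 91, 93, 100, 111, 128, 141, 152, 153, 154, 154, 154, 154, 154, 154, 155, 154, 154, 154, 155, 157, 157, 159, 162, 167, 182, 196, 209, 215, 217, 217, 217, 216, 215, 216, 217]
```

Request:
{"op": "arm_command", "data": {"series": [[[-0.5, 0, 0, 0], [0, 0, 0, 0], [0, 0, 0, 0]]]}}

```text
t: 19.6
tcp_pos: [0.4526, -0.2134, 0.0917]
tool_rot: [-0.534, 0.463, 0.535, 0.463]
force: [1.1, 4.7, 3.8]
finger_gap: 0.466
```

Run:
```python
from h import *
from station import snapshot
f=[]
for i in range(5): snapshot('side'); f.append(status.sense()['force'])
print(np.mean(f,0)); go(pose(QR,(.0007,.0275,.1031))[0],QR[2])
```

```text
[1.67411552 4.51574009 2.92865656]
t 19.85 tcp [ 0.4525 -0.2135  0.0917] F [1.4 4.1 1.9] M [ 0.75 -0.24  0.13] gap 0.466 q [-0.66  0.59  1.86  0.    0.69 -2.38]
toolx [-0.001  0.001 -1.   ] shift mm [-11.4  -0.4  -0.6]
turn 0.0001 or -3.1415
```

Request:
{"op": "arm_command", "data": {"series": [[[-0.3, 0, 0, 0], [0, 0, -1, 0], [0, 0, -1, 0], [0, 0, -1, 0], [0, 0, -1, 0], [0, 0, 0, 0]]]}}

```text
t: 20.45
tcp_pos: [0.4523, -0.2143, 0.0918]
tool_rot: [-0.532, 0.462, 0.536, 0.464]
force: [3.5, 13.8, 3.6]
finger_gap: 0.463
```

Run:
```python
from h import *
go(pose(QR,(.0007,.0275,.1031))[0],QR[2])
```

```text
t 20.45 tcp [ 0.4523 -0.2143  0.0918] F [ 3.5 13.8  3.6] M [ 2.15 -0.78  0.17] gap 0.463 q [-0.67  0.59  1.86  0.01  0.7  -2.38]
toolx [-0.003  0.007 -1.   ] shift mm [-11.3  -0.7   0.3]
turn -0.0012 or 3.1404
```

Request:
{"op": "arm_command", "data": {"series": [[[0, 0, 4, 0], [0, 0, 0, 0], [-5, 0, 0, 0], [-6, 0, 0, 0], [0, 0, 0, 0]]], "jaw": 50}}

```text
t: 20.95
tcp_pos: [0.4533, -0.2153, 0.1038]
tool_rot: [0.535, -0.463, -0.534, -0.463]
force: [-0.3, -0.8, -0.3]
finger_gap: 0.5
```

Request:
{"op": "arm_command", "data": {"series": [[[0, 0, 0, 0], [0, 0, 0, 0], [0, 0, -1.5, 0], [0, 0, -1, 0], [0, 0, 0, 0], [0, 0, 0, 0]]], "jaw": 35}}

```text
t: 21.55
tcp_pos: [0.453, -0.2156, 0.1038]
tool_rot: [-0.534, 0.463, 0.535, 0.464]
force: [0.2, 5.0, 7.2]
finger_gap: 0.464
```

Run:
```python
from h import *
go(pose(QR,(.0007,.025,.1031))[0],QR[2])
```

```text
t 21.55 tcp [ 0.453  -0.2156  0.1038] F [0.2 5.  7.2] M [ 0.93 -0.11  0.02] gap 0.464 q [-0.67  0.57  1.85  0.    0.72 -2.38]
toolx [-0.     0.002 -1.   ] shift mm [ 0.7 -0.2 -0.9]
turn -0.0009 or 3.1407
```

Request:
{"op": "arm_command", "data": {"series": [[[-0.8, 0, 0, 0], [0, 0, 0, 0], [0, 0, 0, 0]]]}}

```text
t: 21.85
tcp_pos: [0.4532, -0.2171, 0.1038]
tool_rot: [0.535, -0.463, -0.534, -0.463]
force: [0.2, 0.3, -0.4]
finger_gap: 0.462
```

Run:
```python
from h import *
go(pose(QR,(.0007,.025,.1031))[0],QR[2])
```

```text
t 21.85 tcp [ 0.4532 -0.2171  0.1038] F [ 0.2  0.3 -0.4] M [-0.1   0.02 -0.06] gap 0.462 q [-0.67  0.57  1.85 -0.    0.72 -2.38]
toolx [ 0.    -0.001 -1.   ] shift mm [ 0.7 -0.2  0.6]
turn 0.0001 or -3.1415
```

Request:
{"op": "arm_command", "data": {"series": [[[0, 0, -1, 0], [0, 0, -1, 0], [0, 0, 0, 0], [0, 0, 0, 0]]]}}

```text
t: 22.25
tcp_pos: [0.4535, -0.2186, 0.1039]
tool_rot: [0.534, -0.463, -0.534, -0.463]
force: [-0.1, -0.4, -1.5]
finger_gap: 0.461
```

Request:
{"op": "arm_command", "data": {"series": [[[0, 0, -1, 0], [0, 0, -1, 0], [0, 0, 0, 0], [0, 0, 0, 0]]]}}

```text
t: 22.65
tcp_pos: [0.4533, -0.2194, 0.1039]
tool_rot: [-0.534, 0.463, 0.535, 0.463]
force: [1.0, 6.1, -0.6]
finger_gap: 0.461
```

Run:
```python
from h import *
go(pose(QR,(.0007,.025,.1031))[0],QR[2])
```

```text
t 22.65 tcp [ 0.4533 -0.2194  0.1039] F [ 1.   6.1 -0.6] M [ 0.85 -0.21  0.03] gap 0.461 q [-0.67  0.57  1.85  0.    0.73 -2.39]
toolx [-0.001  0.002 -1.   ] shift mm [ 0.8 -0.4  2.9]
turn 0.0001 or -3.1415
```

Request:
{"op": "arm_command", "data": {"series": [[[0, 0, 1.8, 0], [0, 0, 0, 0], [0, 0, 0, 0]]]}}

```text
t: 22.95
tcp_pos: [0.4536, -0.219, 0.104]
tool_rot: [0.535, -0.463, -0.534, -0.463]
force: [-0.0, 0.5, -0.9]
finger_gap: 0.459
```

Request:
{"op": "arm_command", "data": {"series": [[[0, 0, 0, 0], [0, 0, 0, 0], [3, 0, 0, 0], [4, 0, 0, 0], [1, 0, 0, 0], [1, 0, 0, 0], [0, 0, 0, 0], [0, 0, 0, 0]]], "jaw": 48.5}}

```text
t: 23.75
tcp_pos: [0.4538, -0.219, 0.0952]
tool_rot: [0.535, -0.463, -0.534, -0.463]
force: [0.2, -0.8, 2.5]
finger_gap: 0.486
```

Run:
```python
from h import *
from station import snapshot
f=[]
for i in range(3): snapshot('side'); f.append(status.sense()['force'])
print(np.mean(f,0)); go(pose(QR,(.0007,.0225,.1031))[0],QR[2])
```

```text
[-0.00240627 -1.09134878  2.03643098]
t 23.9 tcp [ 0.4538 -0.219   0.0952] F [ 0.2 -1.   2.6] M [-0.23 -0.05 -0.05] gap 0.482 q [-0.67  0.59  1.85 -0.    0.7  -2.39]
toolx [ 0.001 -0.001 -1.   ] shift mm [-7.9  0.1  0. ]
turn 0.0003 or -3.1413
```

Request:
{"op": "arm_command", "data": {"series": [[[1.5, 0, 0, 0], [1.5, 0, 0, 0], [0, 0, 0, 0], [0, 0, 0, 0]]]}}

```text
t: 24.3
tcp_pos: [0.4538, -0.2189, 0.0921]
tool_rot: [0.535, -0.463, -0.534, -0.463]
force: [0.2, -1.9, 3.1]
finger_gap: 0.487
```

Request:
{"op": "arm_command", "data": {"series": [[[0.6, 0, 0, 0], [0, 0, 0, 0], [0, 0, 0, 0]]]}}

```text
t: 24.6
tcp_pos: [0.4538, -0.2189, 0.0915]
tool_rot: [0.535, -0.463, -0.534, -0.463]
force: [0.5, -2.0, 3.5]
finger_gap: 0.485
```

Run:
```python
from h import *
from station import snapshot
f=[]
for i in range(3): snapshot('side'); f.append(status.sense()['force'])
print(np.mean(f,0)); go(pose(QR,(.0007,.0225,.1031))[0],QR[2])
```

```text
[ 1.50212489 -1.81614994  3.9149449 ]
t 24.75 tcp [ 0.4538 -0.2189  0.0915] F [ 1.4 -1.7  3.6] M [-0.44 -0.21  0.07] gap 0.486 q [-0.67  0.59  1.85 -0.    0.69 -2.39]
toolx [ 0.001 -0.001 -1.   ] shift mm [-11.6   0.1  -0.1]
turn 0.0002 or -3.1414
```

Request:
{"op": "arm_command", "data": {"series": [[[0, 0, 0, 0], [0, 0, 0, 0], [0, 0, 0, 0]]], "jaw": 35, "force": 25}}

```text
t: 25.05
tcp_pos: [0.4537, -0.2187, 0.0916]
tool_rot: [0.535, -0.463, -0.534, -0.463]
force: [0.8, -2.0, 5.5]
finger_gap: 0.465
```

Run:
```python
from h import *
from station import snapshot
f=[]
for i in range(3): snapshot('side'); f.append(status.sense()['force'])
print(np.mean(f,0)); go(pose(QR,(.0007,.0225,.1031))[0],QR[2])
```

```text
[ 1.04436243 -2.18043186  5.29281323]
t 25.2 tcp [ 0.4537 -0.2187  0.0917] F [ 1.3 -1.8  5.5] M [-0.35 -0.09 -0.01] gap 0.466 q [-0.67  0.59  1.86  0.    0.69 -2.39]
toolx [ 0. -0. -1.] shift mm [-11.4   0.   -0.2]
turn 0.0001 or -3.1415
```

Request:
{"op": "arm_command", "data": {"series": [[[0, 0, -1, 0], [0, 0, -1, 0], [0, 0, -1, 0], [0, 0, -1, 0], [0, 0, 0, 0]]]}}

```text
t: 25.7
tcp_pos: [0.4535, -0.2193, 0.0917]
tool_rot: [-0.533, 0.462, 0.536, 0.464]
force: [1.4, 7.6, 10.1]
finger_gap: 0.46
```

Run:
```python
from h import *
go(pose(QR,(.0007,.0225,.1031))[0],QR[2])
```

```text
t 25.7 tcp [ 0.4535 -0.2193  0.0917] F [ 1.4  7.6 10.1] M [ 0.99 -0.52  0.09] gap 0.46 q [-0.67  0.59  1.85  0.01  0.7  -2.39]
toolx [-0.001  0.005 -1.   ] shift mm [-11.4  -0.3   0.4]
turn -0.001 or 3.1406
```

Request:
{"op": "arm_command", "data": {"series": [[[-0.5, 0, 0, 0], [0, 0, 0, 0], [0, 0, -1, 0], [0, 0, 0, 0]]]}}

```text
t: 26.1
tcp_pos: [0.4534, -0.2196, 0.0918]
tool_rot: [-0.532, 0.462, 0.536, 0.465]
force: [3.8, 8.2, 7.0]
finger_gap: 0.466
```

Run:
```python
from h import *
from station import snapshot
f=[]
for i in range(2): snapshot('side'); f.append(status.sense()['force'])
print(np.mean(f,0)); go(pose(QR,(.0007,.0225,.1031))[0],QR[2])
```

```text
[4.46535651 8.70283705 6.65434995]
t 26.2 tcp [ 0.4534 -0.2196  0.0918] F [4.2 8.4 6.4] M [ 1.23 -0.72  0.06] gap 0.46 q [-0.68  0.59  1.85  0.01  0.7  -2.39]
toolx [-0.002  0.007 -1.   ] shift mm [-11.3  -0.4   0.7]
turn -0.0013 or 3.1403
```

Request:
{"op": "arm_command", "data": {"series": [[[-0.4, 0, 0, 0], [0, 0, 0, 0], [0, 0, 0, 0]]]}}

```text
t: 26.5
tcp_pos: [0.4534, -0.2199, 0.0918]
tool_rot: [-0.532, 0.462, 0.536, 0.465]
force: [4.1, 6.7, 4.5]
finger_gap: 0.466
```

Run:
```python
from h import *
from station import snapshot
f=[]
for i in range(2): im=snapshot('side'); f.append(status.sense()['force'])
print(np.mean(f,0)); go(pose(QR,(.0007,.0225,.1031))[0],QR[2])
cv2.imwrite('pics/side9.png',im[:,:,::-1])
g=cv2.cvtColor(im,cv2.COLOR_RGB2GRAY).astype('f4')
def line(g,x,z,ys): 
    p=proj('side',pose(QR,[(x,y,z) for y in ys])).astype('f4'); return cv2.remap(g,p[:,[0]],p[:,[1]],cv2.INTER_LINEAR)[:,0].astype(int)
ys=np.arange(.054,-.0201,-.002); print((ys*1000).round().astype(int).tolist()); print(line(g,-.01325,.08,ys).tolist(),line(g,0,.093,ys).tolist())
```

```text
[4.28712912 6.7553034  3.99336779]
t 26.6 tcp [ 0.4534 -0.2199  0.0918] F [5.2 6.7 4.1] M [ 1.14 -0.76  0.1 ] gap 0.465 q [-0.68  0.59  1.85  0.01  0.7  -2.39]
toolx [-0.002  0.006 -1.   ] shift mm [-11.3  -0.4   0.9]
turn -0.0012 or 3.1404
[54, 52, 50, 48, 46, 44, 42, 40, 38, 36, 34, 32, 30, 28, 26, 24, 22, 20, 18, 16, 14, 12, 10, 8, 6, 4, 2, 0, -2, -4, -6, -8, -10, -12, -14, -16, -18, -20]
[98, 100, 99, 101, 107, 125, 142, 157, 159, 159, 159, 159, 159, 158, 158, 159, 159, 160, 160, 161, 161, 162, 162, 163, 168, 182, 199, 212, 219, 219, 220, 220, 221, 221, 220, 220, 220, 220] [147, 120, 112, 112, 122, 128, 132, 135, 148, 165, 176, 184, 189, 182, 176, 172, 183, 198, 211, 208, 200, 201, 199, 192, 180, 167, 156, 148, 142, 136, 133, 131, 123, 129, 149, 176, 201, 219]
```

Request:
{"op": "arm_command", "data": {"series": [[[-0.2, -0.5, -1, 0], [0, -0.3, -1, 0], [0, 0, -1, 0], [0, 0, 0, 0]]]}}

```text
t: 27.0
tcp_pos: [0.4538, -0.2227, 0.0918]
tool_rot: [-0.532, 0.462, 0.537, 0.464]
force: [1.6, 6.2, 4.4]
finger_gap: 0.461
```

Run:
```python
from h import *
from station import snapshot
f=[]
for i in range(2): im=snapshot('side'); f.append(status.sense()['force'])
print(np.mean(f,0)); go(pose(QR,(.0007,.0225,.1031))[0],QR[2])
```

```text
[2.36514803 5.96618153 3.96828035]
t 27.1 tcp [ 0.4539 -0.2227  0.0918] F [2.3 5.9 4.1] M [ 0.95 -0.49  0.06] gap 0.463 q [-0.68  0.59  1.85  0.    0.71 -2.4 ]
toolx [-0.004  0.007 -1.   ] shift mm [-11.2  -0.3   3.9]
turn -0.0009 or 3.1407
```

Request:
{"op": "arm_command", "data": {"series": [[[0, -0.3, -1.5, 0], [0, 0, -1.5, 0], [0, 0, -1.5, 0], [0, 0, -1.5, 0], [0, 0, 0, 0]]]}}

```text
t: 27.6
tcp_pos: [0.4548, -0.2293, 0.0918]
tool_rot: [-0.532, 0.463, 0.537, 0.464]
force: [1.4, 3.7, 2.5]
finger_gap: 0.464
```

Run:
```python
from h import *
from station import snapshot
f=[]
for i in range(2): im=snapshot('side'); f.append(status.sense()['force'])
print(np.mean(f,0)); go(pose(QR,(.0007,.0225,.1031))[0],QR[2])
```

```text
[-0.27726801  1.88640175  2.52262125]
t 27.7 tcp [ 0.4551 -0.2304  0.0919] F [-0.5  2.2  2.2] M [0.34 0.12 0.01] gap 0.465 q [-0.69  0.6   1.84  0.    0.71 -2.4 ]
toolx [-0.004  0.003 -1.   ] shift mm [-11.2  -0.2  11.6]
turn 0.0004 or -3.1412
```

Request:
{"op": "arm_command", "data": {"series": [[[0, 0, -2, 0], [0, 0, -2, 0], [0, 0, -2, 0], [0, 0, -2, 0], [0, 0, 0, 0], [0, 0, 0, 0]]]}}

```text
t: 28.3
tcp_pos: [0.4581, -0.2412, 0.0924]
tool_rot: [0.535, -0.463, -0.534, -0.463]
force: [0.1, -1.8, -0.5]
finger_gap: 0.463
```

Run:
```python
from h import *
from station import snapshot
f=[]
for i in range(2): im=snapshot('side'); f.append(status.sense()['force'])
print(np.mean(f,0)); go(pose(QR,(.0007,.0225,.1031))[0],QR[2])
```

```text
[ 0.24757938 -1.47076098 -1.7235513 ]
t 28.4 tcp [ 0.4581 -0.2411  0.0925] F [ 0.5 -2.  -1.6] M [-0.3  -0.02  0.02] gap 0.466 q [-0.7   0.6   1.82 -0.    0.72 -2.41]
toolx [ 0.001 -0.001 -1.   ] shift mm [-10.7   1.2  22.6]
turn 0.0003 or -3.1413
```

Request:
{"op": "arm_command", "data": {"series": [[[0, 0, -1, 0], [0, 0, -1, 0], [0, 0, 0, 0], [0, 0, 0, 0]]]}}

```text
t: 28.8
tcp_pos: [0.4578, -0.242, 0.0925]
tool_rot: [-0.534, 0.463, 0.535, 0.463]
force: [0.1, -0.3, -0.9]
finger_gap: 0.467
```

Run:
```python
from h import *
from station import snapshot
f=[]
for i in range(2): im=snapshot('side'); f.append(status.sense()['force'])
print(np.mean(f,0)); go(pose(QR,(.0007,.0225,.1031))[0],QR[2])
cv2.imwrite('pics/side10.png',im[:,:,::-1])
g=cv2.cvtColor(im,cv2.COLOR_RGB2GRAY).astype('f4')
def line(g,x,z,ys): 
    p=proj('side',pose(QR,[(x,y,z) for y in ys])).astype('f4'); return cv2.remap(g,p[:,[0]],p[:,[1]],cv2.INTER_LINEAR)[:,0].astype(int)
ys=np.arange(.036,-.0361,-.002); print((ys*1000).round().astype(int).tolist()); print(line(g,-.01325,.08,ys).tolist())
cv2.imwrite('pics/c10.png',cv2.resize(im[180:240,305:385,::-1],None,fx=9,fy=9,interpolation=cv2.INTER_CUBIC))
```

```text
[-0.28798002 -0.21917906 -1.82209715]
t 28.9 tcp [ 0.4579 -0.242   0.0925] F [-0.6  0.2 -1.9] M [0.02 0.03 0.  ] gap 0.464 q [-0.7   0.6   1.82  0.    0.72 -2.42]
toolx [-0.  0. -1.] shift mm [-10.6   0.9  23.4]
turn 0.0003 or -3.1413
[36, 34, 32, 30, 28, 26, 24, 22, 20, 18, 16, 14, 12, 10, 8, 6, 4, 2, 0, -2, -4, -6, -8, -10, -12, -14, -16, -18, -20, -22, -24, -26, -28, -30, -32, -34, -36]
[93, 93, 92, 93, 94, 100, 108, 131, 149, 163, 164, 164, 164, 164, 164, 164, 163, 164, 164, 165, 165, 165, 164, 164, 163, 164, 170, 182, 200, 214, 220, 222, 221, 221, 221, 223, 224]
```

View pics/c10.png

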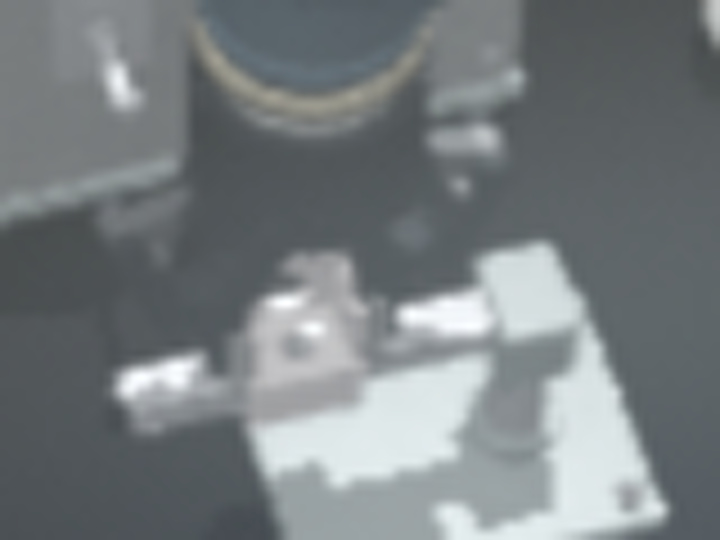

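Request:
{"op": "arm_command", "data": {"series": [[[0, 0, -1, 0], [0, 0, -0.5, 0], [0, 0, 0, 0], [0, 0, 0, 0]]]}}

```text
t: 29.3
tcp_pos: [0.4582, -0.2437, 0.0925]
tool_rot: [0.534, -0.463, -0.534, -0.463]
force: [-0.1, 0.3, -1.5]
finger_gap: 0.464
```

Run:
```python
from h import *
from station import snapshot
f=[]
for i in range(2): im=snapshot('side'); f.append(status.sense()['force'])
print(np.mean(f,0)); go(pose(QR,(.0007,.0225,.1031))[0],QR[2])
```

```text
[-0.18529152 -0.67203474 -1.07247191]
t 29.4 tcp [ 0.4582 -0.2437  0.0925] F [-0.1 -0.2 -1. ] M [ 0.02  0.05 -0.04] gap 0.465 q [-0.7   0.6   1.82  0.    0.72 -2.42]
toolx [ 0.  0. -1.] shift mm [-10.6   0.9  25.2]
turn 0.0002 or -3.1414
```

Request:
{"op": "arm_command", "data": {"series": [[[0, 0, -1.5, 0], [0, 0, -1.5, 0], [0, 0, 0, 0], [0, 0, 0, 0]]]}}

```text
t: 29.8
tcp_pos: [0.4581, -0.2448, 0.0923]
tool_rot: [-0.533, 0.463, 0.535, 0.464]
force: [2.1, 5.5, 0.9]
finger_gap: 0.466
```

Run:
```python
from h import *
from station import snapshot
f=[]
for i in range(2): im=snapshot('side'); f.append(status.sense()['force'])
print(np.mean(f,0)); go(pose(QR,(.0007,.0225,.1031))[0],QR[2])
```

```text
[1.14524442 5.24057901 0.81120555]
t 29.9 tcp [ 0.4581 -0.2448  0.0923] F [0.1 5.3 0.8] M [ 0.88 -0.16 -0.02] gap 0.46 q [-0.71  0.6   1.81  0.    0.73 -2.42]
toolx [-0.001  0.003 -1.   ] shift mm [-10.7   0.7  26.3]
turn -0.0006 or 3.1409
```

Request:
{"op": "arm_command", "data": {"series": [[[0, 0, 2, 0], [0, 0, 1, 0], [0, 0, 0, 0], [0, 0, 0, 0]]]}}

```text
t: 30.3
tcp_pos: [0.4584, -0.2441, 0.0926]
tool_rot: [0.535, -0.463, -0.534, -0.463]
force: [1.6, -0.4, -1.0]
finger_gap: 0.464
```

Request:
{"op": "arm_command", "data": {"series": [[[0, 0, 0, 0], [0, 0, 0, 0], [0, 0, 0, 0], [-5, 0, 0, 0], [-15, 0, 0, 0], [-40, 0, 0, 0], [-45, 0, 0, 0], [-45, 0, 0, 0], [0, 0, 0, 0], [0, 0, 0, 0]]], "jaw": 65}}

```text
t: 31.3
tcp_pos: [0.4586, -0.2439, 0.2439]
tool_rot: [0.536, -0.463, -0.533, -0.463]
force: [-0.6, 0.6, -0.7]
finger_gap: 0.65
```

Run:
```python
from h import *
from station import snapshot
go([.4,-.2,.25],QR[2])
A=[]
for n,o in(('side',(300,180)),('top',(300,165))):
    im=snapshot(n)[:,:,::-1]; cv2.imwrite(f'pics/{n}11.png',im); A.append(cv2.resize(im[o[1]-20:o[1]+60,o[0]-10:o[0]+80],None,fx=4.4,fy=7 if 0 else 4.4,interpolation=cv2.INTER_CUBIC))
cv2.imwrite('pics/c11.png',np.hstack(A))
```

```text
t 31.3 tcp [ 0.4586 -0.2439  0.2439] F [-0.6  0.6 -0.7] M [-0.02 -0.02 -0.02] gap 0.65 q [-0.7   0.37  1.68 -0.    1.09 -2.42]
toolx [ 0.002 -0.002 -1.   ] shift mm [-6.3 51.7 51.8]
turn 0.0003 or -3.1413
```

View pics/c11.png

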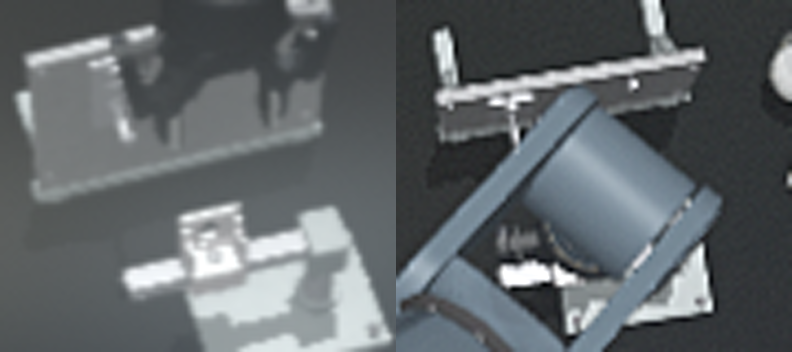

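Run:
```python
from h import *
from station import ticket
g=cv2.cvtColor(cv2.imread('pics/side11.png'),cv2.COLOR_BGR2GRAY).astype('f4')
ys=np.arange(.03,-.0301,-.002); p=proj('side',pose(QR,[(-.01325,y,.08) for y in ys])).astype('f4')
print(cv2.remap(g,p[:,[0]],p[:,[1]],cv2.INTER_LINEAR)[:,0].astype(int).tolist())
print(ticket.sign_off())
```

```text
[100, 101, 106, 114, 138, 155, 169, 163, 160, 160, 162, 163, 162, 160, 160, 159, 159, 159, 159, 159, 159, 160, 160, 160, 166, 174, 190, 202, 212, 214, 214]
the job is handed in; nothing more can be done
None
```

The pipette rest is on the rail with the button up through its hole, as far as my checks show. I handed the job in at about 31 s; the sign-off gave no verdict.

**What I did:**
- I gripped the rest by its lugs on the right screw, lifted it about 10.5 mm and pulled it off square to the board.
- I slid the sleeve over the rail's free end without contact forces.
- The first press on the button failed. The button slipped out from under the fingertip or the rest jammed, and the slide stopped at about 23 N sideways.
- I re-gripped higher, brought the sleeve up against the button and pressed again until the force reached about 4 N, its flush value. Then I slid the rest over the button, easing the pressure off when friction held it.

**What the last checks showed:**
- **Button:** the upward force from it disappeared near the hole position. A further 3 mm push was stopped after about 1 mm, at about 5 N. That fits a button standing in the hole, but I could not read its travel directly.
- **Release:** I backed off the push, opened the gripper and raised the arm clear, with tips at about 0.24 m.
- **Final pictures:** the rest sits upright on the bar and the hook plate still hangs on its screw. The sleeve centre is within about 2 mm of the button.

**Less certain:**
- **Finger press (step 3):** I judged it from the force and from the sleeve passing over the button.
- **Position along the rail:** my estimate from the arm's position was about 2 mm off. I relied on the contact point and the pictures instead.
- **Bottle, beaker and box:** I did not measure them again, but the arm never worked near them.

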